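# Clamp an open hard drive with a preset breaking wrench

## Task

Push the opened hard drive along its nest until it is fully home against the end stop, then turn the preset wrench that sits on the clamp nut clockwise (seen from above) by its black grip until the wrench breaks over at its joint, and ease off so that the handle springs straight again, leaving the nut tight. Stop when it gives: pulling on against the end of the give overtightens the nut and drags the clamp strap round. Do not touch the bare disk in the drive, and leave the other things on the bench as they are.

Things in the scene. Friction and masses are not known exactly. Their poses are not given: they have to be found in the camera images.
- fixture: Drive-holding fixture fixed to the bench: aluminium base plate 240 x 205 x 12 mm with two steel side rails along x, 12 mm high, leaving the drive 1.5 mm play each side. Origin on the bench under the middle of where the drive lies when home; x along the nest towards the end stop, z up. The upright clamp stud stands at x = -45, y = -85 mm; its tip is 74 mm above the bench.
- stop (a point): Middle of the face of the steel end stop (80 mm wide, 22 mm high above the base plate), 73.5 mm along the fixture's x from its origin, 25 mm above the bench. Its axes are the fixture's.
- drive: 3.5-inch hard drive with its cover off: black casting 147 (x) x 101.6 (y) x 26 mm (z), about 0.55 kg, lying on the base plate between the rails, 15 to 32 mm short of the stop at the start. Origin in the middle of its underside, 12 mm above the bench; x along its length towards the stop. Home when its far end meets the stop: its origin is then over the fixture's origin.
- drive_end (a point): Middle of the drive's near end face (73.5 mm from its origin, away from the stop), 13 mm above its underside. This flat face, 26 mm high, is where to push. The drive slides with roughly 3 to 9 N.
- disk: The bare bright disk (95 mm diameter) in the drive, its surface 5.5 mm below the casting's rim. Origin on its axis, 21.5 mm from the drive's origin towards the stop. Fragile: must not be touched.
- strap_toe (a point): Top of the toe of the steel clamp strap (24 x 72 x 10 mm, top 49.5 mm above the bench), which reaches from the stud over the drive's side; 45 mm from the stud axis. The strap stands within 0.2 rad of square to the drive and stays so unless knocked or the nut is overtightened. As the nut tightens, its white nylon pad comes down on the drive by under 1 mm.
- wrench_head: Ring head of the steel wrench, captive on the clamp nut. Origin on the nut's upright axis (the stud's axis), at the height of the wrench's centre line, 56.5 mm above the bench; x runs from the nut out along the wrench, z up. The head turns with the nut about that axis; clockwise from above tightens.
- nut (a point): The clamp nut's axis, 56.5 mm above the bench. The nut spins with about 3 to 5 N at the grip for some 25 to 55 degrees, then comes tight abruptly and stays. Where it comes tight is not marked and differs from case to case: the wrench then points out to the fixture's -y side, within 12 degrees of square to the drive.
- wrench_handle: Handle of the wrench, level and in line with the head at the start. Origin at the breaking joint, 50 mm from the nut axis; x along the handle away from the nut, z up. Tube 15 mm diameter from 18 to 69 mm, then a black ribbed grip, 22 mm diameter, from 69 to 161 mm. Centre line 56.5 mm above the bench, so 45 mm free beneath the grip.
- break_joint (a point): The wrench's breaking joint (upright pin). Stiff until the set torque, about 11 N square to the handle at the middle of the grip; then the handle breaks over clockwise about this pin by up to 0.30 rad, resistance falling steadily to about a quarter, and comes up solid; past that, 19 N at the grip overtightens the nut. 0.12 rad counts as broken over. Springs straight when let go.
- grip (a point): Middle of the grip, on the handle's axis, 115 mm from the breaking joint and 165 mm from the nut axis.
- air_can: Bystander: upright spray can 66 mm diameter, 170 mm high, off to the robot's right. Origin at its foot.
- drive_cover: Bystander: flat drive cover 147 x 102 x 4 mm lying to the left. Origin at its underside.
- screwdriver: Bystander: screwdriver 160 mm long lying beyond the fixture. Origin near its middle.
There are look-alikes about, which are no part of the job. Of the things like the drive, leave any that is red or turquoise; of the rest the smaller one is meant.

How it is judged:
On the way, in this order (a step that is already met when the one before it is completed fails the run):
1. the drive is home against the end stop (x of drive in the frame of fixture above -0.002 m), for 0.2 s.
2. with the drive home, the wrench breaks over at its joint by more than 0.12 rad (angle between the x axis of wrench_handle and the x axis of wrench_head, either way round above 0.12 rad and x of drive in the frame of fixture above -0.002 m), for 0.05 s.
3. the wrench is eased off and its handle has sprung straight (within 0.06 rad) (angle between the x axis of wrench_handle and the x axis of wrench_head, either way round below 0.06 rad), for 0.2 s.
At the end, for the whole second after the job is handed in: The drive lies flat and still against the end stop (within 2 mm), the wrench is straight (within 0.06 rad) and at rest on the tightened nut, its head within 0.35 rad of square to the drive (not turned back), and the strap's toe is within 4 mm of where it was (x of drive in the frame of fixture above -0.002 m and angle between drive's own z axis and vertical below 0.03 rad and linear speed of drive below 0.01 m/s and angle between the x axis of wrench_handle and the x axis of wrench_head, either way round below 0.06 rad and angle between the x axis of wrench_head and the y axis of fixture, either way round below 0.35 rad and angular speed of wrench_handle below 0.05 rad/s and distance of strap_toe from where it was at the start of the episode below 0.004 m); the robot touches nothing.
It fails at once if the nut is overtightened: the strap's toe is dragged more than 4 mm (distance of strap_toe from where it was at the start of the episode above 0.004 m).
It fails at once if the bare disk is touched by the robot (contact force between any of the fingers, the arm and disk above 0.5 N).
It fails at once if a bystander is moved more than 30 mm (distance of any of air_can, drive_cover, screwdriver from where it was at the start of the episode above 0.03 m).
It also fails if it takes over 64 s, if anything falls off the work surface, if the arm or the gripper's body presses on something with over 40 N, if the wrist force passes 120 N, or if a joint passes its speed limit or range.

## Robot

A 7-joint arm with a two-finger parallel gripper is mounted at the origin on the work surface. World frame = base frame: x ahead of the robot, y to its left, z up, the work surface at z = 0. Lengths are in m, angles in rad, forces in N, time in s.
With the tool pointing down it reaches from about 0.425 to 0.875 m from the base axis. Payload 4.7 kg.
Tool frame: the origin (TCP) lies between the finger pads; the fingertips stand 14 mm ahead of it and the grasp point (between the pads) lies 5 mm behind it; z points along the fingers, y is the line along which they close (so a half turn about z gives the same grasp; the last joint's range is limited). The gripper opens to 87 mm and grips with 3 to 60 N. Pads are 19 mm wide; open, the fingers measure 117 mm over their backs; the gripper's body (75 mm by 190 mm) begins 51 mm behind the grasp point.
Start: joints at [-1.3, 0.321, -0.07, 1.45, 0.023, 1.371, -0.057], TCP at [0.165, 0.629, 0.198] pointing down, gripper open.
Joint ranges: [-2.86, 2.86], [-0.3, 2.09], [-1.38, 1.24], [0.06, 2.45], [-1.56, 4.7], [0.09, 2.05], [-2.69, 2.69]. Speed limits (rad/s): [2.57, 2.57, 3.14, 3.14, 3.14, 3.14, 3.14].

## Interface

Orientations are given as a rotation vector (axis times angle).
In Python, from bench import ctrl gives the robot as it stands.
- The arm moves only by the shell command python3 -m inch 'ROWS' [OPENING] [FORCE]. ROWS is JSON, a list of rows, each a list of 6 numbers: the shift along the world's x, y, z in mm, then the turn, a rotation vector about the world's x, y, z in degrees. In form: [[tx, ty, tz, rx, ry, rz], ...]. A call has 1 to 20 rows; each row is the pose to reach, as a shift and turn from the pose commanded when the call began; what a row does not reach only later rows make up. A row lasts 1/8 s, in which the tool goes at most 62.5 mm and 10.7 degrees, less where a joint would pass 70% of its speed; a pose out of reach is approached as far as the arm can. A call with a gripper value outside its range is refused whole. OPENING is the finger opening in mm, from 0 to 87, set as the call begins (- or left out, the last holds). The fingers move at their own pace and stop on an object; FORCE is the grip in N (left out, the last holds). Time passes only in rows, so rows that repeat a pose let the fingers close. It gives the time, the measured TCP pose, the force, the opening and the grip force at its end, in the units of the state.
- ctrl.get_state(): the state, without advancing time (a new reading comes with each control period).
- ctrl.get_image(name): name is "scene" or "side" or "wrist"; returns (picture, depth): 480x640x3 uint8, red, green, blue; 480x640 float32, m along the optical axis (not along the pixel's ray), 0 where there is no reading.
- ctrl.camera_params(name): a dict with "mtx" (3x3 intrinsics, pixels), "T" (4x4, takes a point from camera to world coordinates). Camera axes: x right, y down, z forward; pixel columns grow to the right and rows downward; lengths in m; the calibration is good to about 2 mm. A picture is of the moment at which its call begins: read the wrist's pose just before it. camera_params takes no time and is no camera call; for the wrist camera it gives the pose at the moment of the call.
- ctrl.close_job(): hands the job in; it is judged then, once.
The state is a dict: "time": time; "joint_positions": joint angles; "qd": joint speeds; "joint_torque": joint torques, N m; "position": TCP position; "tool_rot": TCP orientation; "ft_force": force on the tool from outside, world axes, zero at the start; "torque": the same for the moment, N m; "grip_width": opening from 0.0 (shut) to 1.0 (fully open); "grip_force": force on a finger pad.
Only numpy, scipy, OpenCV 4.12 (cv2) and the standard library are available. Lean on these libraries where they do the work, as an engineer would, in place of code of your own. Each camera call takes 0.05 s, during which the arm holds its last target. There are 200 camera calls.

## Working session

There is one attempt and no reset: what is moved stays moved. The work goes in short steps, Python scripts to look and compute and a shell command to move; the robot and the scene stay as the last step left them, time stands still between calls to the robot, and variables do not carry over. Pictures are saved under pics/ and viewed, at most 10 in all, crops included, and the job is handed in when it is done.

```bash
mkdir -p pics; python3 - <<'E'
from bench import ctrl
import cv2,numpy as np
s=ctrl.get_state();print(s['time'],s['position'],s['tool_rot'],s['grip_width'])
for n in['scene','side']:
    im,d=ctrl.get_image(n);p=ctrl.camera_params(n)
    cv2.imwrite(f'pics/{n}0.png',im[:,:,::-1]);np.savez(f'pics/{n}0.npz',im=im,d=d,**p)
    print(n,np.round(p['T'],3).tolist(),p['mtx'].tolist())
E
```

```text
0.0 [0.16500728 0.62807183 0.19724411] [-4.02281822e-01 -3.11558598e+00  3.05257042e-03] 1.0026241153920845
scene [[-0.668, 0.628, -0.4, 1.097], [0.744, 0.56, -0.365, 0.506], [-0.005, -0.541, -0.841, 1.205], [0.0, 0.0, 0.0, 1.0]] [[567.5218788935753, 0.0, 315.83645779164596], [0.0, 567.5218788935753, 235.2411730170997], [0.0, 0.0, 1.0]]
side [[0.772, -0.336, 0.539, -0.0], [-0.635, -0.415, 0.652, -0.662], [0.004, -0.845, -0.534, 0.616], [0.0, 0.0, 0.0, 1.0]] [[485.14556037803044, 0.0, 322.2837660333189], [0.0, 485.14556037803044, 256.73256759811824], [0.0, 0.0, 1.0]]
```

View pics/scene0.png

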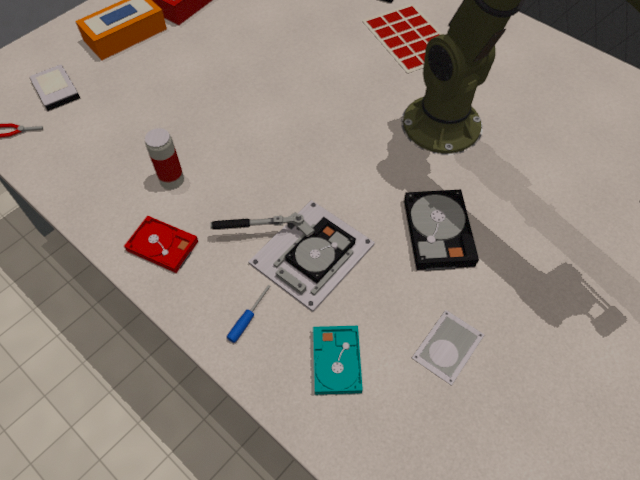

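View pics/side0.png

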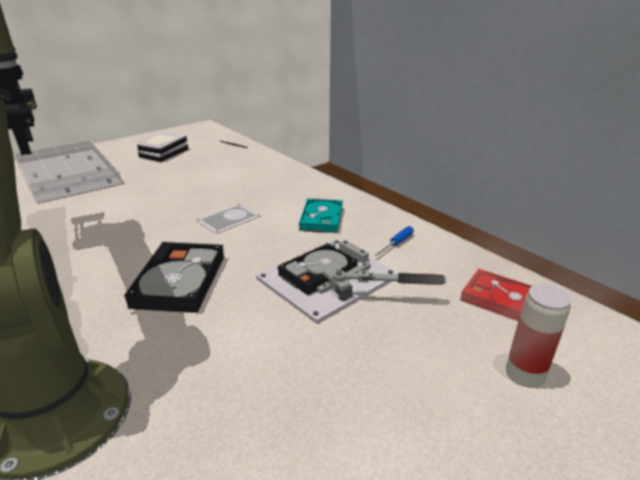

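The scene view shows the black drive in its fixture near (318,250), with the end stop at (291,278) and the wrench grip at (230,224). The small black drive in the nest is the one to push. The side view agrees, with the grip at (420,279). Next I'll measure with the depth data and colour masks.

```bash
cat > h.py <<'E'
import numpy as np,cv2
def cloud(d,mtx,T):
    v,u=np.indices(d.shape);x=(u-mtx[0,2])/mtx[0,0]*d;y=(v-mtx[1,2])/mtx[1,1]*d
    return np.stack([x,y,d],-1)@T[:3,:3].T+T[:3,3]
def rect(P):
    c,wh,a=cv2.minAreaRect((P[:,:2]*1000).astype(np.float32));return np.round(c,1),np.round(wh,1),round(a,1)
def ray(u,v,z,mtx,T):
    r=T[:3,:3]@np.linalg.solve(mtx,[u,v,1.]);return T[:3,3]+r*(z-T[2,3])/r[2]
E
python3 - <<'E'
from h import *
for n,roi in(('scene',(205,190,380,310)),('side',(250,225,450,325))):
    z=np.load(f'pics/{n}0.npz');im=z['im'];W=cloud(z['d'],z['mtx'],z['T']);x0,y0,x1,y1=roi
    m=np.zeros(im.shape[:2],bool);m[y0:y1,x0:x1]=1;m&=z['d']>0
    h=W[...,2]*1000;V=im.max(-1);sat=im.max(-1).astype(int)-im.min(-1)
    big=lambda q:(lambda r:r[1]==1+np.argmax(r[2][1:,4]))(cv2.connectedComponentsWithStats(q.astype(np.uint8))[1:3] and (0,)+cv2.connectedComponentsWithStats(q.astype(np.uint8))[1:3])
    def rep(k,q):
        q=big(q);P=W[q];print(n,k,len(P),*rect(P),'z',np.round(np.percentile(P[:,2]*1000,[5,50,95]),1));return P
    print('bench z',np.median(h[m&(h<8)]))
    rep('plate+',m&(h>7))
    g=rep('grip',m&(h>45)&(V<70))
    c=g.mean(0);w=np.linalg.svd(g[:,:2]-c[:2],full_matrices=False)[2][0];print(c,np.degrees(np.arctan2(w[1],w[0])))
    rep('drivetop',m&(h>27)&(h<44)&(V<80))
    rep('wrench',m&(h>52))
    x=cv2.resize(im[y0:y1,x0:x1,::-1],None,fx=4,fy=4,interpolation=cv2.INTER_CUBIC)[:600,:800];cv2.imwrite(f'pics/{n}_c.png',x)
E
```

```text
bench z 1.129189887087767
scene plate+ 7748 [576.6 -46.9] [246.9 328.9] 3.4 z [10.  23.7 63.3]
scene grip 304 [ 668.6 -166.7] [23.9 91.4] 42.5 z [58.3 66.1 71.4]
[ 0.66864754 -0.16505552  0.06552013] -42.813824732196444
scene drivetop 826 [561.5  26.7] [151.9 111.8] 3.0 z [28.1 36.6 41.9]
scene wrench 732 [ 617.5 -127.3] [ 34.6 226.5] 46.4 z [55.4 63.8 70.5]
bench z 1.3006783368792463
side plate+ 6717 [574.3 -47. ] [243.5 331.2] 2.5 z [11.4 29.1 64.8]
side grip 165 [ 644.7 -159.1] [13.1 49.2] 45.1 z [57.1 63.5 68.5]
[ 0.64262807 -0.15785654  0.06332635] -43.75867895247742
side drivetop 768 [558.9  24. ] [151.3 118.7] 4.6 z [28.  36.3 40.3]
side wrench 1023 [ 615.  -125.4] [ 35.9 230.5] 43.5 z [54.  62.6 68.9]
```

View pics/scene_c.png

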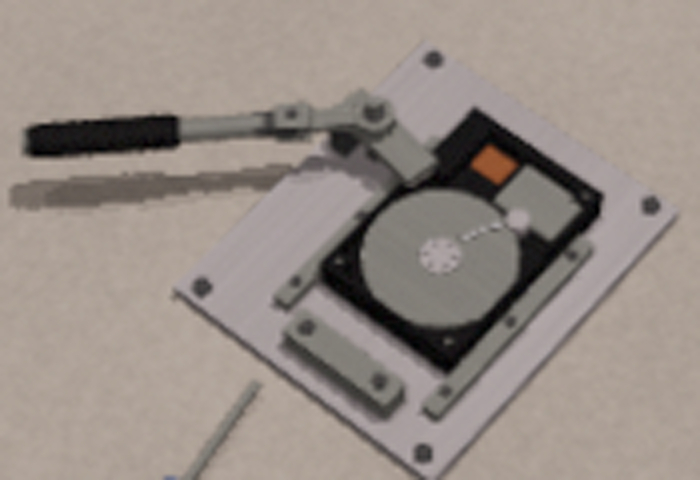

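The crop shows the plate screws at crop pixels (432,59), (651,205), (202,287) and (423,453). The stop is at lower left, the drive's near end runs from (475,110) to (600,205), and the nut is at (373,112). I'll build the fixture frame from these.

```bash
python3 - <<'E'
from h import *
z=np.load('pics/scene0.npz');mtx,T=z['mtx'],z['T']
R=lambda u,v,h:ray(205+u/4,190+v/4,h,mtx,T)*1000
A,B,C,D=[R(*p,.0125)[:2] for p in((432,59),(651,205),(202,287),(423,453))]
print(A,B,C,D,'mid',(A+B+C+D)/4,np.linalg.norm(B-A),np.linalg.norm(C-A))
x=(C+D-A-B);x/=np.linalg.norm(x);print('fx angle',np.degrees(np.arctan2(x[1],x[0])))
y=np.array([-x[1],x[0]])
print('stop top edges',R(290,322,.034),R(400,385,.034))
print('nut',R(373,110,.068),'stud tip',R(375,104,.074))
print('drive near corners',R(475,108,.038),R(601,203,.038),'far',R(323,270,.038),R(447,368,.038))
print('grip ends',R(27,139,.0565),R(178,131,.0565),'joint',R(290,117,.066))
W=cloud(z['d'],mtx,T)*1000;N=R(373,110,.068)[:2]
im=z['im'];V=im.max(-1);h=W[...,2]
roi=np.zeros(h.shape,bool);roi[190:310,205:380]=1
q=roi&(abs(h-12.5)<4)&(V>110);P=W[q];print('plate',rect(P))
# outline along fixture axes
for n in('scene','side'):
    z=np.load(f'pics/{n}0.npz');W=cloud(z['d'],z['mtx'],z['T'])*1000;V=z['im'].max(-1);m=z['d']>0
    near=np.hypot(W[...,0]-575,W[...,1]+20)<150
    q=near&m&(abs(W[...,2]-12.5)<4)&(V>100);P=W[q][:,:2];print(n,'plate extent x',np.percentile(P@x,[.5,99.5]),'y',np.percentile(P@y,[.5,99.5]),rect(W[q]/1000))
    q=near&m&(W[...,2]>26)&(W[...,2]<42);P=W[q][:,:2];print(n,'drive/stop extent x',np.percentile(P@x,[.5,99.5]),'y',np.percentile(P@y,[.5,99.5]))
E
```

```text
[465.91905842 -79.49299865] [458.36230743  96.54295119] [685.15670273 -69.55349923] [678.21706809 105.09566881] mid [571.91378417  13.14803053] 176.19807070546634 219.46284043843735
fx angle 2.4115658507950317
stop top edges [674.8310798   -3.48148216  34.        ] [662.41348451  73.14808675  34.        ]
nut [547.48764387 -53.45248607  68.        ] stud tip [546.35230824 -52.59685451  74.        ]
drive near corners [489.52591843 -21.71829719  38.        ] [491.09862285  81.7492154   38.        ] far [637.6562692  -11.70022735  38.        ] [637.56008491  87.48207003  38.        ]
grip ends [ 697.92204583 -201.94998858   56.5       ] [ 632.53528935 -137.41550427   56.5       ] joint [583.86299584 -88.58654014  66.        ]
plate (array([623473.2, -43967.5]), array([326284.9, 449792.1]), 34.3)
scene plate extent x [453.79574814 694.38802103] y [-113.93112743   91.23216434] (array([579. ,   2.1]), array([254. , 279.9]), 72.1)
scene drive/stop extent x [488.58010407 682.96117421] y [-92.36882724  69.29447318]
side plate extent x [451.17076811 694.07910067] y [-114.03315306   88.72728198] (array([585.1,  13.1]), array([270.4, 208.2]), 2.5)
side drive/stop extent x [485.92473349 678.04643944] y [-106.06244124   58.68046745]
```

The measurements agree with each other. Stud at about (547,-53), which puts the fixture origin at about (588,34) with yaw about 2.5°. The drive's near face is at (491,30), so it is 24 mm short of the stop. The wrench points at -44.6°, with the grip at (665,-170). First I'll move behind the drive, tool y across the nest and fingers 20 mm open.

```bash
python3 -m inch '[[30,-35,0,0,0,2],[60,-70,0,0,0,4],[90,-105,0,0,0,6],[120,-140,0,0,0,8],[150,-175,0,0,0,10],[180,-210,0,0,0,12],[205,-245,0,0,0,14],[235,-280,0,0,0,16],[245,-330,0,0,0,17],[255,-380,0,0,0,17.2],[265,-430,0,0,0,17.2],[275,-480,0,0,0,17.2],[285,-530,0,0,0,17.2],[291,-570,0,0,0,17.2],[296,-599,0,0,0,17.2],[296,-599,-40,0,0,17.2],[296,-599,-80,0,0,17.2],[296,-599,-80,0,0,17.2]]' 20; python3 - <<'E'
from h import *
from bench import ctrl
z=np.load('pics/scene0.npz')
print('can foot',ray(170,182,0,z['mtx'],z['T']),'can top',ray(159,137,.17,z['mtx'],z['T']))
s=ctrl.get_state();print(np.round(s['joint_positions'],2))
E
```

```text
time: 2.35
position: [0.4582, 0.0291, 0.1157]
tool_rot: [0.067, -3.134, 0.003]
ft_force: [0.0, 0.7, 0.1]
grip_width: 0.23
grip_force: 0.0
can foot [ 0.65925701 -0.42344675  0.        ] can top [ 0.64829004 -0.41988686  0.17      ]
[-0.6  -0.04  0.47  2.02  0.02  1.16  1.48]
```

```bash
python3 -m inch '[[0,0,-30,0,0,0],[0,0,-60,0,0,0],[0,0,-75,0,0,0],[0,0,-84,0,0,0],[0,0,-84,0,0,0]]'; python3 -m inch '[[5,0,0,0,0,0],[10,0.5,0,0,0,0],[15,0.7,0,0,0,0],[20,1,0,0,0,0],[25,1.2,0,0,0,0],[28,1.2,0,0,0,0]]';python3 - <<'E'
from h import *
from bench import ctrl
im,d=ctrl.get_image('scene');cv2.imwrite('pics/s1.png',cv2.resize(im[180:310,200:390,::-1],None,fx=4,fy=4,interpolation=cv2.INTER_CUBIC))
E
```

```text
time: 2.98
position: [0.4615, 0.0298, 0.0348]
tool_rot: [-0.068, 3.14, 0.0]
ft_force: [0.7, -0.2, 1.0]
grip_width: 0.229
grip_force: 0.0
time: 3.72
position: [0.4895, 0.0309, 0.0344]
tool_rot: [-0.068, 3.141, -0.0]
ft_force: [0.3, -0.4, 0.4]
grip_width: 0.229
grip_force: 0.0
```

View pics/s1.png

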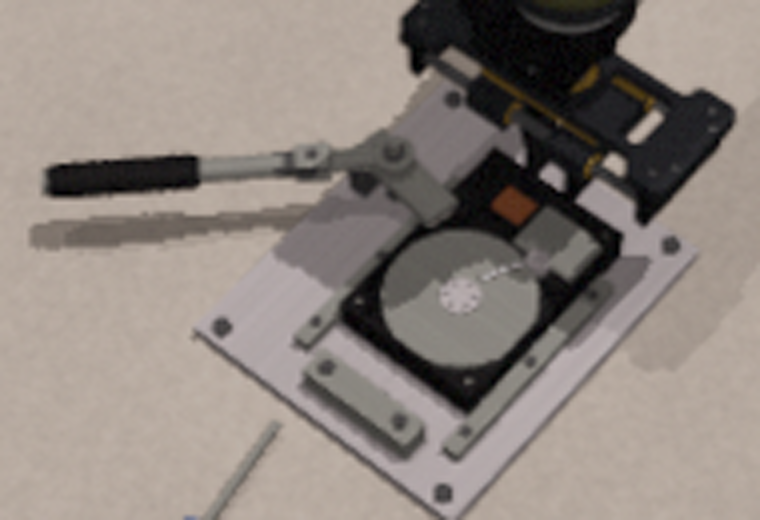

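The drive hasn't moved: its near corner is still at crop (495,150), and the fingers stand behind the near end at (545,170). I'll keep going in small steps and watch the force.

```bash
python3 -m inch '[[3,0,0,0,0,0],[6,0.3,0,0,0,0],[6,0.3,0,0,0,0]]'; python3 -m inch '[[3,0,0,0,0,0],[6,0.3,0,0,0,0],[6,0.3,0,0,0,0]]';python3 -m inch '[[3,0,0,0,0,0],[6,0.3,0,0,0,0],[6,0.3,0,0,0,0]]'
```

```text
time: 4.15
position: [0.4953, 0.0312, 0.0344]
tool_rot: [-0.068, 3.141, 0.0]
ft_force: [0.1, 0.3, -0.9]
grip_width: 0.23
grip_force: 0.0
time: 4.53
position: [0.5014, 0.0315, 0.0344]
tool_rot: [-0.068, 3.141, -0.0]
ft_force: [-0.5, -0.5, -0.5]
grip_width: 0.224
grip_force: 0.0
time: 4.9
position: [0.5074, 0.0318, 0.0344]
tool_rot: [-0.068, 3.141, -0.0]
ft_force: [-0.1, 0.2, -0.8]
grip_width: 0.235
grip_force: 0.0
```

```bash
python3 - <<'E'
from h import *
from bench import ctrl
im,d=ctrl.get_image('scene');a=cv2.resize(im[180:310,200:390,::-1],None,fx=3,fy=3,interpolation=cv2.INTER_CUBIC)[:, :570]
im,d=ctrl.get_image('wrist');b=cv2.resize(im[:,:,::-1],None,fx=.34,fy=.34)
c=np.zeros((560,570,3),np.uint8);c[:390]=a;c[390:390+163,:218]=b
im,d=ctrl.get_image('side');e=cv2.resize(im[230:320,260:400,::-1],None,fx=1.8,fy=1.8);c[390:390+162,230:230+252]=e
cv2.imwrite('pics/s2.png',c)
E
```

```text
(no output)
```

View pics/s2.png

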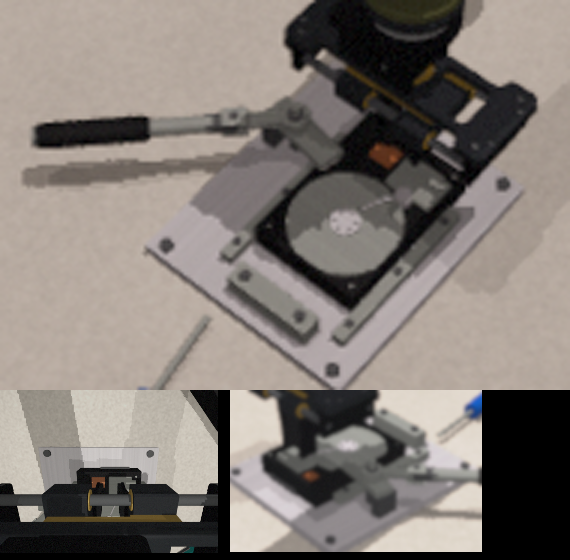

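The drive is still unmoved, with its far corner at (350,305) in the 3x crop, although the TCP should already be past its end face. I'll check where the fingers really are before going on.

```bash
python3 - <<'E'
from h import *
from bench import ctrl
s=ctrl.get_state();im,d=ctrl.get_image('wrist');p=ctrl.camera_params('wrist')
np.savez('pics/w1.npz',im=im,d=d,**p);print(np.round(p['T'],3).tolist(),p['mtx'].tolist(),s['position'],s['ft_force'],s['joint_torque'])
cv2.imwrite('pics/w1.png',im[:,:,::-1])
W=cloud(d,p['mtx'],p['T'])*1000
for v in range(200,480,20):print(v,[tuple(W[v,u].round().astype(int)) if d[v,u]>0 else 0 for u in(260,290,320,350,380)])
E
```

```text
[[-0.042, 0.964, 0.262, 0.435], [0.999, 0.041, 0.011, 0.029], [-0.0, 0.262, -0.965, 0.221], [0.0, 0.0, 0.0, 1.0]] [[358.48598422369867, 0.0, 324.3507947210297], [0.0, 358.48598422369867, 237.94235027200588], [0.0, 0.0, 1.0]] [0.50702236 0.03175114 0.03432098] [-0.64364125 -0.49897014 -0.42618465] [-1.83117998e-03 -3.23577690e+01  2.57389404e+00 -2.64782667e+01
  4.12843656e-02  7.12962099e-02  2.53220787e-04]
200 [(np.int64(471), np.int64(-8), np.int64(12)), (np.int64(470), np.int64(10), np.int64(13)), (np.int64(469), np.int64(28), np.int64(12)), (np.int64(468), np.int64(45), np.int64(13)), (np.int64(468), np.int64(63), np.int64(13))]
220 [(np.int64(483), np.int64(-8), np.int64(12)), (np.int64(482), np.int64(10), np.int64(12)), (np.int64(481), np.int64(28), np.int64(13)), (np.int64(481), np.int64(46), np.int64(12)), (np.int64(479), np.int64(64), np.int64(13))]
240 [(np.int64(487), np.int64(-3), np.int64(39)), (np.int64(487), np.int64(13), np.int64(38)), (np.int64(487), np.int64(29), np.int64(37)), (np.int64(486), np.int64(44), np.int64(39)), (np.int64(485), np.int64(60), np.int64(39)
[... 1871 characters left out ...]
[(np.int64(482), np.int64(20), np.int64(170)), (np.int64(481), np.int64(25), np.int64(171)), (np.int64(482), np.int64(30), np.int64(170)), (np.int64(482), np.int64(35), np.int64(169)), (np.int64(481), np.int64(40), np.int64(171))]
440 [(np.int64(481), np.int64(21), np.int64(175)), (np.int64(481), np.int64(25), np.int64(175)), (np.int64(481), np.int64(30), np.int64(175)), (np.int64(481), np.int64(35), np.int64(175)), (np.int64(481), np.int64(40), np.int64(174))]
460 [(np.int64(481), np.int64(21), np.int64(179)), (np.int64(481), np.int64(26), np.int64(179)), (np.int64(481), np.int64(30), np.int64(178)), (np.int64(480), np.int64(34), np.int64(179)), (np.int64(480), np.int64(39), np.int64(179))]
```

View pics/w1.png

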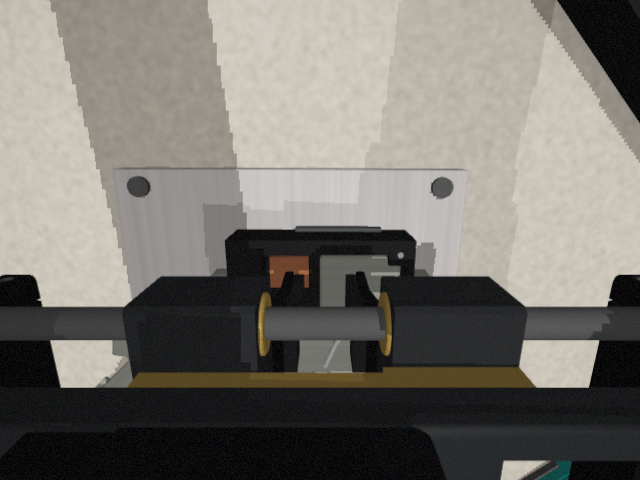

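The wrist picture (camera behind, image down = +x) shows the drive's near edge at row 235. The two fingers, at (285,285) and (358,285), appear in front of that edge, over the drive's near part. I'll pin down the fingertip height.

```bash
python3 - <<'E'
from h import *
z=np.load('pics/w1.npz');W=cloud(z['d'],z['mtx'],z['T'])*1000
for v in range(262,306,4):print(v,[W[v,u].round().astype(int).tolist()+z['im'][v,u].tolist() for u in(280,288,294,352,358,366)])
from bench import ctrl
for n in('scene','side'):
    im,d=ctrl.get_image(n);p=ctrl.camera_params(n);np.savez(f'pics/{n}2.npz',im=im,d=d,**p)
    for nm,P in(('tip-exp',(.507,.0315,.0204)),('tip+40',(.507,.0315,.06)),('tcp',(.507,.0315,.0344))):
        c=p['mtx']@np.linalg.solve(p['T'],[*P,1])[:3];u,v=(c[:2]/c[2]).round().astype(int);Q=cloud(d,p['mtx'],p['T'])[v,u]*1000;print(n,nm,u,v,'seen',Q.round(),im[v,u])
E
```

```text
262 [[503, 7, 29, 110, 70, 48], [502, 11, 29, 111, 69, 46], [502, 14, 30, 108, 64, 42], [499, 47, 34, 100, 101, 94], [499, 50, 35, 99, 100, 94], [499, 54, 34, 100, 102, 96]]
266 [[505, 6, 29, 111, 69, 48], [505, 11, 30, 109, 67, 45], [505, 14, 29, 110, 69, 46], [501, 47, 35, 96, 98, 92], [501, 50, 34, 98, 99, 94], [501, 55, 34, 97, 98, 92]]
270 [[508, 6, 29, 110, 67, 41], [507, 11, 30, 110, 68, 44], [507, 14, 29, 114, 72, 49], [504, 47, 34, 98, 98, 93], [504, 50, 35, 87, 88, 82], [503, 55, 35, 97, 98, 93]]
274 [[510, 7, 30, 110, 68, 44], [496, 14, 64, 9, 7, 11], [497, 17, 61, 80, 51, 35], [496, 45, 60, 58, 58, 55], [495, 47, 63, 16, 14, 20], [506, 55, 35, 96, 97, 91]]
278 [[512, 7, 29, 112, 68, 45], [497, 15, 68, 17, 19, 17], [498, 17, 65, 24, 25, 23], [496, 44, 65, 22, 23, 20], [495, 46, 70, 3, 4, 4], [495, 50, 68, 73, 72, 69]]
282 [[515, 6, 28, 109, 67, 44], [496, 15, 73, 9, 7, 13], [498, 18, 69, 23, 25, 21], [497, 44, 69, 19, 17, 21], [496, 46, 72, 13, 10, 13], [495, 50, 73, 16, 15, 16]]
286 [[517, 7, 29, 103, 62, 42], [497, 16, 77, 9, 13, 8], [498, 18, 74, 23, 23, 23], [497, 44, 
[... 348 characters left out ...]
7, 45, 83, 20, 20, 21], [495, 48, 86, 11, 12, 10]]
298 [[496, 14, 91, 18, 16, 23], [498, 17, 86, 24, 22, 24], [498, 19, 86, 18, 19, 20], [497, 43, 87, 23, 23, 22], [497, 45, 87, 18, 15, 18], [495, 48, 91, 11, 15, 15]]
302 [[497, 14, 93, 6, 10, 11], [498, 17, 91, 19, 20, 18], [498, 19, 91, 19, 17, 19], [497, 42, 91, 19, 21, 20], [497, 45, 90, 22, 22, 22], [495, 47, 94, 23, 19, 21]]
scene tip-exp 335 237 seen [515.  38.  37.] [77 74 72]
scene tip+40 336 228 seen [546.  64. 138.] [14 13 18]
scene tcp 335 234 seen [509.  32.  37.] [78 76 72]
side tip-exp 299 278 seen [493.  11.  37.] [42 35 34]
side tip+40 298 262 seen [499.  22.  69.] [54 54 53]
side tcp 298 273 seen [505.  31.  34.] [93 93 91]
```

The depth data settles it. The fingers are correct in x and y, but their visible lower ends are at z ≈ 60 mm, about 40 mm above what the reported TCP implies (34 − 14 = 20 mm). The camera heights for the bench, plate (12) and drive (38) all check, so I trust the cameras and treat the reported z as about 40 mm low. I'll back out, lower part of the way and recheck.

```bash
python3 -m inch '[[-15,0,0,0,0,0],[-30,-1,0,0,0,0],[-48,-2,0,0,0,0],[-48,-2,-10,0,0,0],[-48,-2,-20,0,0,0],[-48,-2,-25,0,0,0],[-48,-2,-25,0,0,0]]'; python3 - <<'E'
from h import *
from bench import ctrl
s=ctrl.get_state();print(s['position'],s['ft_force'],s['joint_positions'].round(2))
for n in('wrist','side','scene'):
    im,d=ctrl.get_image(n);p=ctrl.camera_params(n);W=cloud(d,p['mtx'],p['T'])*1000;c=s['position']*1000
    m=(d>0)&(abs(W[...,0]-c[0])<16)&(abs(W[...,1]-c[1])<32)&(W[...,2]>17)&(W[...,2]<110)&(im.max(-1)<60)
    P=W[m];print(n,len(P),'z pct',np.percentile(P[:,2],[0,1,5,50]).round(1) if len(P) else '', 'x',np.percentile(P[:,0],[2,98]).round(1) if len(P) else '','y',np.percentile(P[:,1],[2,98]).round(1) if len(P) else '')
E
```

```text
time: 6.08
position: [0.4589, 0.0295, 0.0087]
tool_rot: [0.068, -3.14, 0.001]
ft_force: [-0.4, -0.6, -0.1]
grip_width: 0.229
grip_force: 0.0
[0.45890066 0.02953897 0.0086962 ] [-0.37195686 -0.62447229 -0.05601189] [-0.58  0.11  0.48  2.13 -0.07  0.92  1.55]
wrist 3410 z pct [33.2 35.9 40.1 78.2] x [445.8 467.7] y [10.6 47.7]
side 303 z pct [36.1 36.9 39.3 58.7] x [447.5 468.7] y [ 3.5 45.1]
scene 81 z pct [34.4 34.6 37.4 58.2] x [456.1 474.1] y [10.8 47.5]
```

All three views agree: the tips are at z ≈ 35 mm with a reported z of 8.7, so the tip height is the reported z + 26. I'll lower 16 mm more to put the tips at about 19 mm, then push.

```bash
python3 -m inch '[[0,0,-8,0,0,0],[0,0,-16,0,0,0],[0,0,-16,0,0,0]]'; python3 -m inch '[[5,0.2,0,0,0,0],[10,0.4,0,0,0,0],[15,0.6,0,0,0,0],[20,0.8,0,0,0,0],[24,1,0,0,0,0],[28,1.2,0,0,0,0]]'; python3 -m inch '[[2,0,0,0,0,0],[4,0.2,0,0,0,0],[6,0.2,0,0,0,0],[8,0.3,0,0,0,0]]'
```

```text
time: 6.6
position: [0.4583, 0.0296, -0.0075]
tool_rot: [0.068, -3.139, 0.001]
ft_force: [-0.1, 0.5, -0.5]
grip_width: 0.23
grip_force: 0.0
time: 7.35
position: [0.4869, 0.031, -0.0069]
tool_rot: [0.068, -3.14, 0.0]
ft_force: [-1.7, -0.6, -0.6]
grip_width: 0.232
grip_force: 1.3
time: 7.85
position: [0.4952, 0.0313, -0.0067]
tool_rot: [-0.068, 3.141, 0.0]
ft_force: [-1.6, -0.5, -1.2]
grip_width: 0.233
grip_force: 0.9
```

```bash
for i in 1 2; do python3 -m inch '[[2,0.1,0,0,0,0],[4,0.2,0,0,0,0],[4,0.2,0,0,0,0]]'; done; python3 - <<'E'
from h import *
from bench import ctrl
im,d=ctrl.get_image('scene');cv2.imwrite('pics/s3.png',cv2.resize(im[180:310,200:390,::-1],None,fx=4,fy=4,interpolation=cv2.INTER_CUBIC))
E
```

```text
time: 8.22
position: [0.4996, 0.0315, -0.0065]
tool_rot: [-0.068, 3.14, 0.0]
ft_force: [-0.4, -0.4, -0.6]
grip_width: 0.227
grip_force: 0.6
time: 8.6
position: [0.5015, 0.0317, -0.0067]
tool_rot: [0.068, -3.137, -0.0]
ft_force: [-7.5, -0.8, 5.1]
grip_width: 0.231
grip_force: 3.5
```

View pics/s3.png

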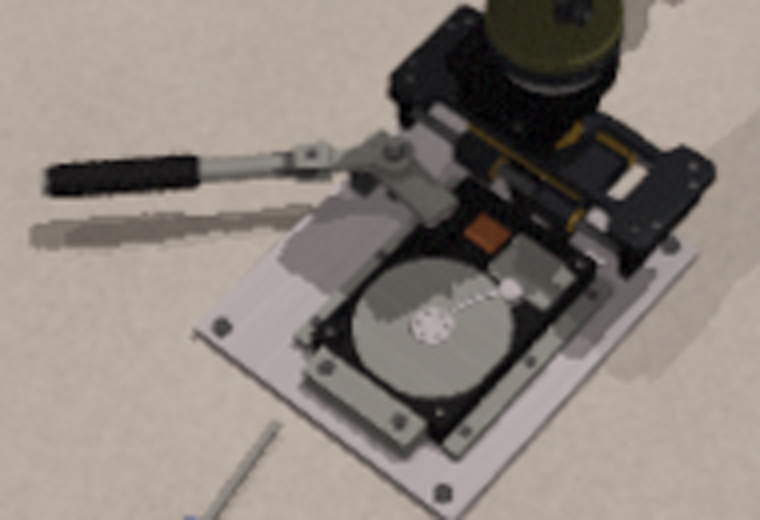

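The drive's far end is now against the stop at (330,345)–(420,430), and the arm stalled with the force rising. I'll press a little harder to confirm, then back off and rise.

```bash
python3 -m inch '[[1.5,0,0,0,0,0],[3,0,0,0,0,0],[3,0,0,0,0,0],[3,0,0,0,0,0]]'; python3 -m inch '[[-5,0,0,0,0,0],[-20,-1,0,0,0,0],[-40,-2,0,0,0,0],[-45,-2,40,0,0,0],[-45,-2,95,0,0,0],[-45,-2,150,0,0,0],[-45,-2,160,0,0,0],[-45,-2,160,0,0,0]]'; python3 - <<'E'
from h import *
from bench import ctrl
s=ctrl.get_state();print(s['joint_positions'].round(2))
im,d=ctrl.get_image('scene');p=ctrl.camera_params('scene');np.savez('pics/scene3.npz',im=im,d=d,**p)
W=cloud(d,p['mtx'],p['T'])*1000;V=im.max(-1)
m=(d>0)&(abs(W[...,0]-588)<130)&(abs(W[...,1]-40)<80)&(W[...,2]>33)&(W[...,2]<42)&(V<70)
P=W[m];x=np.array([np.cos(np.radians(2.5)),np.sin(np.radians(2.5))]);print('drive x',np.percentile((P[:,:2]-[588.3,34])@x,[1,99]).round(1),rect(P/1000))
g=(d>0)&(W[...,2]>45)&(W[...,2]<72)&(V<70)&(W[...,1]<-110);P=W[g];print('grip',len(P),rect(P/1000))
cv2.imwrite('pics/s4.png',im[:,:,::-1])
E
```

```text
time: 9.15
position: [0.5014, 0.0317, -0.0072]
tool_rot: [0.068, -3.131, -0.001]
ft_force: [-13.5, -0.0, 10.6]
grip_width: 0.231
grip_force: 6.8
time: 10.15
position: [0.4615, 0.0298, 0.1538]
tool_rot: [-0.068, 3.139, 0.002]
ft_force: [0.3, 0.4, -0.7]
grip_width: 0.231
grip_force: 0.0
[-0.62 -0.08  0.48  1.97  0.04  1.23  1.46]
drive x [-74.4  85.9] (array([597.3,  31.5]), array([170.2, 104.9]), 2.6)
grip 293 (array([ 668. , -165.7]), array([21.9, 90.5]), 45.5)
```

The drive is home: it stalled at 501.4 under 13.5 N, and its near end measures -74 mm in the fixture frame. Now for the wrench. I'll hover over the grip with tool y square to the handle (turn -47°) and the fingers 50 mm apart to straddle it.

```bash
python3 -m inch '[[25,-25,0,0,0,-6],[50,-50,0,0,0,-12],[80,-80,0,0,0,-19],[110,-110,0,0,0,-26],[140,-140,0,0,0,-33],[170,-170,0,0,0,-40],[195,-192,0,0,0,-46],[203,-200,-30,0,0,-47],[203,-200,-60,0,0,-47],[203,-200,-70,0,0,-47],[203,-200,-70,0,0,-47]]' 50; python3 - <<'E'
from h import *
from bench import ctrl
s=ctrl.get_state();c=s['position']*1000;print(s['joint_positions'].round(2))
im,d=ctrl.get_image('wrist');p=ctrl.camera_params('wrist');W=cloud(d,p['mtx'],p['T'])*1000
th=np.radians(-44.6);a=np.array([np.cos(th),np.sin(th)]);n=np.array([-a[1],a[0]]);q=W[...,:2]-[547,-53];r=q@a;l=q@n
g=(d>0)&(W[...,2]>54)&(W[...,2]<72)&(abs(l)<40)&(r>70)&(r<215)
for lo in range(70,215,20):
    k=g&(r>=lo)&(r<lo+20)
    if k.sum()>20:print(lo,k.sum(),'lat',np.percentile(l[k],[3,50,97]).round(1),'z',np.percentile(W[...,2][k],95).round(1))
print('tcp r,l',(c[:2]-[547,-53])@a,(c[:2]-[547,-53])@n)
cv2.imwrite('pics/w2.png',im[:,:,::-1])
E
```

```text
time: 11.58
position: [0.663, -0.1701, 0.0817]
tool_rot: [-1.189, -2.905, 0.002]
ft_force: [-0.1, -0.4, 1.0]
grip_width: 0.572
grip_force: 0.0
[-0.28  0.54  0.68  1.51 -0.35  1.22  1.25]
70 1047 lat [-6.7 -0.1  7.1] z 66.2
90 946 lat [-6.3  0.5  7.4] z 66.4
110 1140 lat [-8.1  1.1 10.5] z 69.2
130 1241 lat [-8.8  1.2 11.9] z 69.9
150 1149 lat [-8.3  1.9 12.3] z 69.9
170 1074 lat [-7.9  2.6 12.8] z 69.9
190 131 lat [-8.   2.  13.6] z 69.4
tcp r,l 164.78891017750504 -1.8896898518205663
```

View pics/w2.png

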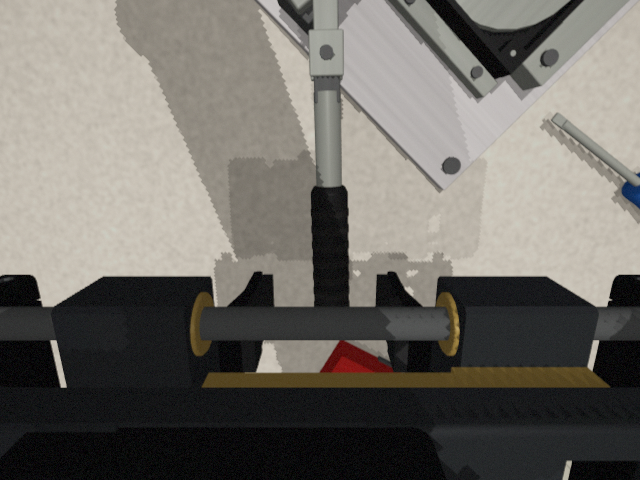

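The wrist view shows the handle running straight down the middle between the open fingers: grip at (330,190–305), fingers at (260,285) and (390,285). It lies at about -43.5° and is within 3 mm of centre. I'll descend 66 mm so the tips reach about 41 mm.

```bash
python3 -m inch '[[2,2,-25,0,0,0],[2,2,-50,0,0,0],[2,2,-66,0,0,0],[2,2,-66,0,0,0]]'
python3 - <<'E'
from h import *
from bench import ctrl
c=ctrl.get_state()['position']*1000
im,d=ctrl.get_image('side');p=ctrl.camera_params('side');W=cloud(d,p['mtx'],p['T'])*1000
m=(d>0)&(np.hypot(W[...,0]-c[0],W[...,1]-c[1])<50)&(W[...,2]>20)&(W[...,2]<110)&(im.max(-1)<60)
print('side lowest dark',np.percentile(W[m][:,2],[0,1,5]))
# arc plan: TCP (straddle centre at contact offset) r=165 from nut at handle angle th, lead 14 mm ahead
N=np.array([547,-53.]);o=14
for t in range(-44,-108,-4):
    a=np.radians(t);e=np.array([np.cos(a),np.sin(a)]);k=np.array([np.sin(a),-np.cos(a)]);P=N+165*e+o*k;print(t,(P-c[:2]).round(1),P.round(0))
E
```

```text
time: 12.12
position: [0.6657, -0.168, 0.017]
tool_rot: [-1.189, -2.907, 0.0]
ft_force: [-0.6, -0.5, -0.6]
grip_width: 0.575
grip_force: 0.0
side lowest dark [53.88197463 54.78736731 56.39032416]
-44 [-9.8 -9.6] [ 656. -178.]
-48 [-18.7 -16.9] [ 647. -185.]
-52 [-28.2 -23.6] [ 638. -192.]
-56 [-38.1 -29.6] [ 628. -198.]
-60 [-48.3 -34.9] [ 617. -203.]
-64 [-59.  -39.4] [ 607. -207.]
-68 [-69.9 -43.2] [ 596. -211.]
-72 [-81.  -46.2] [ 585. -214.]
-76 [-92.4 -48.4] [ 573. -216.]
-80 [-103.9  -49.9] [ 562. -218.]
-84 [-115.4  -50.5] [ 550. -219.]
-88 [-127.   -50.3] [ 539. -218.]
-92 [-138.5  -49.4] [ 527. -217.]
-96 [-149.9  -47.6] [ 516. -216.]
-100 [-161.2  -45. ] [ 505. -213.]
-104 [-172.2  -41.7] [ 493. -210.]
```

Now I'll spin the nut along the arc as far as -68°, which is still short of the tightening range of -75° to -99°, with the tool turning along.

```bash
python3 -m inch '[[-5,-5,-5,0,0,0],[-10,-10,-5,0,0,0],[-14,-13,-5,0,0,-2],[-19,-17,-5,0,0,-4],[-23.5,-20,-5,0,0,-6],[-28,-23.5,-5,0,0,-8],[-33,-26.5,-5,0,0,-10],[-38,-29.5,-5,0,0,-12],[-43,-32,-5,0,0,-14],[-48,-35,-5,0,0,-16],[-53.5,-37,-5,0,0,-18],[-59,-39.5,-5,0,0,-20],[-64.5,-41.5,-5,0,0,-22],[-70,-43,-5,0,0,-24],[-70,-43,-5,0,0,-24]]'
python3 - <<'E'
from h import *
from bench import ctrl
im,d=ctrl.get_image('scene');p=ctrl.camera_params('scene');np.savez('pics/scene4.npz',im=im,d=d,**p)
cv2.imwrite('pics/s5.png',cv2.resize(im[160:310,200:390,::-1],None,fx=4,fy=4,interpolation=cv2.INTER_CUBIC))
E
```

```text
time: 14.05
position: [0.5948, -0.2114, 0.0122]
tool_rot: [-1.769, -2.594, 0.001]
ft_force: [1.5, -0.6, 0.6]
grip_width: 0.577
grip_force: 0.6
```

View pics/s5.png

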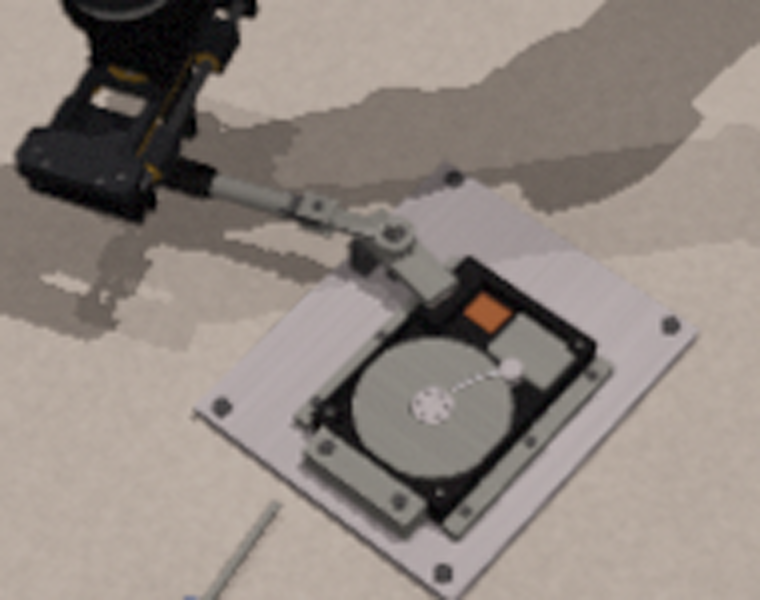

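The wrench follows the pushing finger and is still straight: nut (395,235), joint (318,208), tube (215,188). I'll continue in 2° steps and watch the force.

```bash
f(){ grep -E 'position|ft_force'; }; python3 -m inch '[[-2.8,-0.9,0,0,0,-1],[-5.6,-1.7,0,0,0,-2],[-5.6,-1.7,0,0,0,-2]]'|f; python3 -m inch '[[-2.8,-0.7,0,0,0,-1],[-5.6,-1.4,0,0,0,-2],[-5.6,-1.4,0,0,0,-2]]'|f;  python3 -m inch '[[-2.8,-0.6,0,0,0,-1],[-5.7,-1.2,0,0,0,-2],[-5.7,-1.2,0,0,0,-2]]'|f;
```

```text
position: [0.5901, -0.2123, 0.0121]
ft_force: [2.0, 1.3, -0.9]
position: [0.5842, -0.2141, 0.0122]
ft_force: [1.4, 2.3, -0.0]
position: [0.5787, -0.2157, 0.0123]
ft_force: [1.9, 1.9, -0.2]
```

```bash
f(){ grep -E 'position|ft_force'; }; python3 -m inch '[[-2.8,-0.5,0,0,0,-1],[-5.7,-1,0,0,0,-2],[-5.7,-1,0,0,0,-2]]'|f; python3 -m inch '[[-2.8,-0.4,0,0,0,-1],[-5.7,-0.8,0,0,0,-2],[-5.7,-0.8,0,0,0,-2]]'|f
```

```text
position: [0.5731, -0.2169, 0.0124]
ft_force: [1.9, 1.9, -1.1]
position: [0.5674, -0.2177, 0.0124]
ft_force: [1.3, 2.2, -0.1]
```

```bash
f(){ grep -E 'position|ft_force'; }; python3 -m inch '[[-2.8,-0.3,0,0,0,-1],[-5.7,-0.6,0,0,0,-2],[-5.7,-0.6,0,0,0,-2]]'|f; python3 -m inch '[[-2.8,-0.2,0,0,0,-1],[-5.7,-0.4,0,0,0,-2],[-5.7,-0.4,0,0,0,-2]]'|f
```

```text
position: [0.5617, -0.2184, 0.0124]
ft_force: [2.4, 1.0, 0.1]
position: [0.556, -0.2188, 0.0124]
ft_force: [3.2, 0.5, -0.7]
```

```bash
f(){ grep -E 'position|ft_force'; }; python3 -m inch '[[-2.8,-0.1,0,0,0,-1],[-5.7,-0.2,0,0,0,-2],[-5.7,-0.2,0,0,0,-2]]'|f; python3 -m inch '[[-2.8,0,0,0,0,-1],[-5.7,0,0,0,0,-2],[-5.7,0,0,0,0,-2]]'|f
```

```text
position: [0.5503, -0.2191, 0.0125]
ft_force: [3.2, -0.6, -1.5]
position: [0.5446, -0.219, 0.0124]
ft_force: [2.5, -2.6, -0.1]
```

```bash
f(){ grep -E 'position|ft_force'; }; python3 -m inch '[[-2.8,0,0,0,0,-1],[-5.7,0.1,0,0,0,-2],[-5.7,0.1,0,0,0,-2]]'|f; python3 -m inch '[[-2.8,0.1,0,0,0,-1],[-5.7,0.3,0,0,0,-2],[-5.7,0.3,0,0,0,-2]]'|f
```

```text
position: [0.5388, -0.2188, 0.0124]
ft_force: [1.7, -2.0, -0.4]
position: [0.5331, -0.2182, 0.0123]
ft_force: [2.6, -2.1, 0.4]
```

```bash
cat > ang.py <<'E'
from h import *
from bench import ctrl
s=ctrl.get_state();c=s['position']*1000;N=np.array([547,-53.])
im,d=ctrl.get_image('scene');p=ctrl.camera_params('scene');W=cloud(d,p['mtx'],p['T'])*1000
q=W[...,:2]-N;r=np.hypot(q[...,0],q[...,1]);a=np.degrees(np.arctan2(q[...,1],q[...,0]))
m=(d>0)&(W[...,2]>52)&(W[...,2]<72)&(a<-30)&(a>-140)
for lo,hi in((20,40),(40,58),(64,80),(80,95),(95,112)):
    k=m&(r>lo)&(r<hi)
    if k.sum()>5:print((lo,hi),k.sum(),'ang of mid',round(float(np.degrees(np.arctan2(q[k][:,1].mean(),q[k][:,0].mean()))),1))
v=c[:2]-N;print('tcp r,ang',np.hypot(*v).round(1),np.degrees(np.arctan2(v[1],v[0])).round(1),s['time'],s['ft_force'].round(1))
st=(d>0)&(abs(W[...,2]-50)<3)&(np.hypot(W[...,0]-547,W[...,1]+53)<60)&(W[...,1]>-45);print('strap mid',W[st].mean(0).round(1),st.sum())
E
python3 ang.py
```

```text
(20, 40) 46 ang of mid -87.9
(40, 58) 54 ang of mid -88.4
(64, 80) 36 ang of mid -88.3
(80, 95) 31 ang of mid -88.0
(95, 112) 34 ang of mid -88.4
tcp r,ang 165.8 -94.8 18.225 [ 2.6 -2.1  0.4]
strap mid [550.7 -27.5  50.1] 93
```

The wrench is straight at -88° and the nut is still spinning, so I'll continue.

```bash
f(){ grep -E 'position|ft_force'; }; python3 -m inch '[[-2.9,0.2,0,0,0,-1],[-5.7,0.5,0,0,0,-2],[-5.7,0.5,0,0,0,-2]]'|f; python3 -m inch '[[-2.9,0.3,0,0,0,-1],[-5.7,0.7,0,0,0,-2],[-5.7,0.7,0,0,0,-2]]'|f
```

```text
position: [0.5275, -0.2176, 0.0123]
ft_force: [2.8, -1.4, -0.4]
position: [0.5217, -0.2169, 0.0123]
ft_force: [1.7, -1.1, -0.5]
```

```bash
f(){ grep -E 'position|ft_force'; }; python3 -m inch '[[-2.9,0.4,0,0,0,-1],[-5.7,0.9,0,0,0,-2],[-5.7,0.9,0,0,0,-2]]'|f; python3 -m inch '[[-2.9,0.5,0,0,0,-1],[-5.6,1.1,0,0,0,-2],[-5.6,1.1,0,0,0,-2]]'|f; python3 ang.py
```

```text
position: [0.516, -0.216, 0.0123]
ft_force: [2.3, -1.1, -0.2]
position: [0.5104, -0.2149, 0.0123]
ft_force: [2.0, -1.5, 0.1]
(20, 40) 41 ang of mid -93.1
(40, 58) 59 ang of mid -95.9
(64, 80) 37 ang of mid -96.1
(80, 95) 30 ang of mid -95.9
(95, 112) 34 ang of mid -96.0
tcp r,ang 166.0 -102.7 19.775 [ 2.  -1.5  0.1]
strap mid [551.3 -27.5  50. ] 93
```

```bash
f(){ grep -E 'position|ft_force'; }; python3 -m inch '[[-2.8,0.6,0,0,0,-1],[-5.6,1.3,0,0,0,-2],[-5.6,1.3,0,0,0,-2]]'|f; python3 -m inch '[[-2.8,0.7,0,0,0,-1],[-5.6,1.5,0,0,0,-2],[-5.6,1.5,0,0,0,-2]]'|f
```

```text
position: [0.5079, -0.214, 0.0131]
ft_force: [8.1, -2.4, -2.2]
position: [0.5026, -0.2127, 0.0132]
ft_force: [9.4, -2.7, -2.5]
```

```bash
python3 ang.py; python3 -m inch '[[-2,0.5,0,0,0,-0.8],[-4,1.1,0,0,0,-1.6],[-4,1.1,0,0,0,-1.6]]'; python3 ang.py
```

```text
(20, 40) 51 ang of mid -94.7
(40, 58) 57 ang of mid -96.7
(64, 80) 34 ang of mid -98.1
(80, 95) 33 ang of mid -97.7
(95, 112) 35 ang of mid -98.6
tcp r,ang 165.8 -105.5 20.575 [ 9.4 -2.7 -2.5]
strap mid [551.9 -27.3  50.5] 97
time: 21.0
position: [0.4981, -0.2115, 0.0131]
tool_rot: [2.474, 1.929, 0.004]
ft_force: [8.4, -3.4, -1.8]
grip_width: 0.572
grip_force: 4.2
(20, 40) 46 ang of mid -95.3
(40, 58) 61 ang of mid -96.3
(64, 80) 28 ang of mid -98.6
(80, 95) 30 ang of mid -98.9
(95, 112) 36 ang of mid -99.8
tcp r,ang 165.9 -107.1 21.0 [ 8.4 -3.4 -1.8]
strap mid [551.1 -27.6  50.3] 94
```

```bash
python3 -m inch '[[-3,0.9,0,0,0,-1.4],[-6,1.9,0,0,0,-2.8],[-6,1.9,0,0,0,-2.8]]'|grep -E 'pos|ft_f'; python3 -m inch '[[-2.5,0.8,0,0,0,-1.2],[-5,1.7,0,0,0,-2.4],[-5,1.7,0,0,0,-2.4]]'|grep -E 'pos|ft_f'; python3 ang.py
```

```text
position: [0.4914, -0.2092, 0.0128]
ft_force: [6.8, -2.2, -2.1]
position: [0.4859, -0.2069, 0.0127]
ft_force: [6.3, -0.8, -1.0]
(20, 40) 47 ang of mid -94.3
(40, 58) 53 ang of mid -96.5
(64, 80) 31 ang of mid -99.9
(80, 95) 29 ang of mid -102.0
(95, 112) 32 ang of mid -103.1
tcp r,ang 165.6 -111.6 21.8 [ 6.3 -0.8 -1. ]
strap mid [550.6 -27.8  50.4] 95
```

The handle has broken over by about 0.2 rad: 23 mm of travel past the break, the tube is kinked 6.6° in the view, the force has fallen to 6.3 N, and the strap hasn't moved. I'll ease off now and centre the fingers about the straight handle.

```bash
python3 -m inch '[[5,-1.7,0,0,0,1.5],[11,-3.6,0,0,0,3],[17,-5.3,0,0,0,5],[23,-7,0,0,0,7],[29,-8.3,0,0,0,8],[35,-9.3,0,0,0,8.8],[40,-10,0,0,0,8.8],[40,-10,0,0,0,8.8]]'; python3 ang.py
```

```text
time: 22.85
position: [0.5247, -0.2176, 0.0122]
tool_rot: [-2.416, -2.008, 0.001]
ft_force: [-0.5, -1.0, 0.4]
grip_width: 0.573
grip_force: 0.0
(20, 40) 45 ang of mid -95.0
(40, 58) 59 ang of mid -96.5
(64, 80) 33 ang of mid -97.1
(80, 95) 29 ang of mid -96.1
(95, 112) 35 ang of mid -96.3
tcp r,ang 166.1 -97.7 22.85 [-0.5 -1.   0.4]
strap mid [551.8 -27.3  50.1] 101
```

The handle is straight again at -96.5° with no contact. I'll rise clear and make a final check.

```bash
python3 -m inch '[[0,0,15,0,0,0],[0,0,35,0,0,0],[0,0,75,0,0,0],[0,0,125,0,0,0],[0,0,150,0,0,0],[0,0,150,0,0,0],[0,0,150,0,0,0],[0,0,150,0,0,0]]'; python3 ang.py; python3 - <<'E'
from bench import ctrl
import cv2
im,d=ctrl.get_image('scene');cv2.imwrite('pics/s6.png',cv2.resize(im[130:330,110:400,::-1],None,fx=2.6,fy=2.6))
E
```

```text
time: 23.9
position: [0.5239, -0.2171, 0.1614]
tool_rot: [-2.415, -2.008, 0.002]
ft_force: [0.4, -0.3, -0.9]
grip_width: 0.578
grip_force: 0.0
(20, 40) 44 ang of mid -93.7
(40, 58) 54 ang of mid -96.6
(64, 80) 34 ang of mid -96.6
(80, 95) 33 ang of mid -96.6
(95, 112) 33 ang of mid -96.4
tcp r,ang 165.7 -98.0 23.9 [ 0.4 -0.3 -0.9]
strap mid [550.8 -27.3  50.1] 90
```

View pics/s6.png

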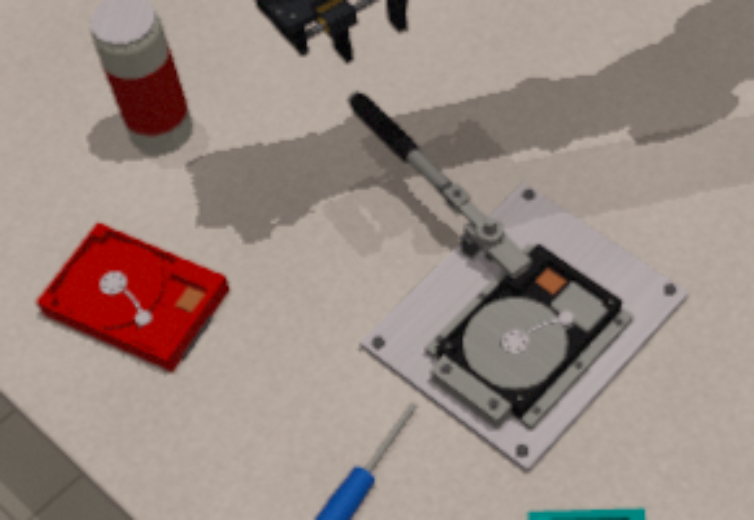

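The final view shows the drive against the stop at (470,390) and the wrench straight from the nut (490,230) to the grip end (360,100). The gripper is clear, and the can and screwdriver look untouched. I'll hand in.

```bash
python3 -c "
from bench import ctrl
print(ctrl.close_job())"
```

```text
the job is handed in; nothing more can be done
None
```

I pushed the drive home against the stop, turned the wrench clockwise until it broke over by about 0.2 rad, then eased it straight on the tight nut, and handed the job in at about 24 s; the hand-in returned no verdict. The arm's reported tool height read about 40 mm low, so on the first approach the fingers passed above the near end of the open drive; no contact force showed, and I worked from camera heights after that.

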